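# Release the vial carrier with the pedal and lift it level

## Task

The vial carrier is locked in its dock. Press the dock's spring pedal all the way down to its stop so that the bolt draws back, let the pedal up, then take the carrier by its handle and lift it straight up, level, with the vials staying in it. Finish while still holding it, steady and level in the air, at least 10 cm above where it stood; leave the other things on the worktop alone.

Things in the scene. Friction and masses are not known exactly. Their poses are not given: they have to be found in the camera images.
- dock: Grey base plate, 158 x 160 mm, top 12 mm above the worktop, fixed. Origin: on the worktop under the middle of the nest; x to its back (pedal on the -x side), y left, z up. Nest: low rails, tops at z = 22 mm, 3.5 mm clear of the carrier's foot all round. The bolt guide and pedal levers before the nest stand up to 56 mm above the worktop, from x = -160 to -35 mm, |y| under 31 mm.
- pedal (a joint): Angle of the pedal (rad): 0 up, 0.45 fully down on its stop. A spring brings it back up; about 4 N on the pad starts it, about 10 N holds it down.
- pedal_pad (a point): Middle of the top of the pedal's ribbed black pad, 34 mm (front to back) x 44 mm. Up, it lies at x = -138, y = 0, z = 61 mm in the dock's frame, the pad sloping down to the back by 0.2 rad; it swings about a cross axis at x = -58, z = 18 mm, and fully down lies at x = -148, z = 22 mm, the pad sloping down to the front by 0.25 rad.
- keeper (a joint): How far the steel bolt is drawn back toward the pedal (m): 0 = locked (its nose lies 6 mm over the front lip of the carrier's foot), more than 0.008 = clear of the carrier. Pressing the pedal to its stop pushes it to about 0.011; it stays there by friction when the pedal comes up again.
- carrier: White vial carrier, 0.22 to 0.43 kg: foot 90 x 120 x 6 mm, block on it 64 (x) x 120 (y), its top 32 mm above the underside, 8 round 14 mm pockets in two rows, arched handle over the middle on two steel posts. Origin: centre of the underside; y along the handle, z up. Stands in the nest with its underside 12 mm above the worktop, its axes along the dock's within 2 degrees.
- carrier_handle (a point): Middle of the black handle bar, 14 mm thick (x) x 90 mm long (y) x 22 mm high, 100 mm above the carrier's underside; the posts stand 34 mm either side of the middle. The vials' caps end 45 mm above the underside.
- vial_a: Capped glass sample vial, 12 mm across, 33 mm high, 12 g, loose and upright in its pocket of the carrier (at x = -19, y = 45 mm). Origin: centre of its underside.
- pocket_a (a point): Centre of the floor of vial_a's pocket, 20 mm below the top of the carrier's block.
- vial_b: Capped glass sample vial, 12 mm across, 33 mm high, 12 g, loose and upright in its pocket of the carrier (at x = 19, y = -22 mm). Origin: centre of its underside.
- pocket_b (a point): Centre of the floor of vial_b's pocket, 20 mm below the top of the carrier's block.
- vial_c: Capped glass sample vial, 12 mm across, 33 mm high, 12 g, loose and upright in its pocket of the carrier (at x = -19, y = -45 mm). Origin: centre of its underside.
- pocket_c (a point): Centre of the floor of vial_c's pocket, 20 mm below the top of the carrier's block.
- septa_jar: Brown and white screw-top jar, 45 mm across, 55 mm high, standing beside the pedal to its right; a bystander. Origin: centre of its underside.
- tape_roll: Roll of white tape lying flat, 52 mm across, 16 mm high, beside the pedal to its left; a bystander. Origin: centre of its underside.
- spanner_11: Steel open-ended spanner, 23 x 147 x 6 mm; a bystander. Origin: centre of its underside.
- union_tee: Small brass tee fitting, 37 x 38 x 13 mm; a bystander. Origin: centre of its underside.
- mouse: Black computer mouse, 108 x 63 x 40 mm; a bystander. Origin: centre of its underside.
- column_nut_carton: Small carton, 50 x 66 x 40 mm; a bystander. Origin: centre of its underside.

How it is judged:
By the outcome, as a careful person would: the job done as asked, in the order asked, and still so for the second after the job is handed in, while the arm keeps its last pose, push and grip.
It also fails if it takes over 43 s, if anything falls off the work surface, if the arm or the gripper's body presses on something with over 40 N, if the wrist force passes 120 N, or if a joint passes its speed limit or range.

## Robot

A 6-joint arm with a two-finger parallel gripper is mounted at the origin on a cart in front of the work surface, level with it; the furniture and walls round the work are solid. World frame = base frame: x ahead of the robot, y to its left, z up, the work surface at z = 0. Lengths are in m, angles in rad, forces in N, time in s.
With the tool pointing down it reaches from about 0.2 to 0.875 m from the base axis. Payload 3.4 kg.
Tool frame: the origin (TCP) lies between the finger pads; the fingertips stand 25 mm ahead of it and the grasp point (between the pads) lies 6 mm ahead of it (r.nose_length is the z of the fingertips in the tool frame, in m); z points along the fingers, y is the line along which they close (so a half turn about z gives the same grasp; the last joint's range is limited). The gripper opens to 94 mm and grips with 3 to 60 N. Pads are 16 mm wide; open, the fingers measure 119 mm over their backs; the gripper's body (75 mm by 177 mm) begins 78 mm behind the grasp point.
Start: joints at [1.006, 0.276, 1.505, -0, 1.361, -0.121], TCP at [0.247, 0.519, 0.23] pointing down, gripper open.
Joint ranges: [-2.89, 2.89], [-0.75, 2.08], [0.22, 2.7], [-1.18, 4.32], [0.11, 2.71], [-2.7, 2.7]. Speed limits (rad/s): [2.57, 2.57, 3.14, 3.14, 3.14, 3.14].

## Interface

Orientations are given as a unit quaternion [w, x, y, z].
In Python, from plant import r, gripper_to, inverse_kinematics, vision, models, telemetry gives the robot as it stands. Calls block until the motion is done:
- r.move_to(position, orientation): joint-space move of the TCP to a pose.
- r.move_l(position, rot=None, vel=0.15, guard=None): straight line of the TCP; rot=None keeps the orientation; vel is the mean speed in m/s. With guard (N) it stops when the force on the tool has changed by that much, and returns True; else False.
- r.movej(angles): joint-space move.
- gripper_to(opening, f_grip=None): finger opening in m; f_grip is the grip in N (None keeps the last); returns when the fingers have stopped.
- r.hold(seconds).
- inverse_kinematics(position, orientation): joint angles nearest the present ones, or None.
- vision.snapshot(name): name is "scene" or "side" or "wrist"; returns the picture (400x640x3 uint8, red, green, blue); there is no depth.
- vision.get_calibration(name): a dict with "fx", "fy", "cx", "cy" (pixels), "position" and "orientation" of the camera in the world. Camera axes: x right, y down, z forward; pixel columns grow to the right and rows downward; lengths in m; the calibration is good to about 2 mm. A picture is of the moment at which its call begins: read the wrist's pose just before it. get_calibration takes no time and is no camera call; for the wrist camera it gives the pose at the moment of the call.
A pose or a line that the arm cannot do raises r.PlanningError and nothing moves.
- r.sign_off(): hands the job in; it is judged then, once.
Trained networks look in the newest picture that a camera, given by its name, has taken for a name from the list of things; names that differ only in an ending like _2 or _b are one class to them, and where a whole thing is asked for, a point or a joint stands for the part that bears it (a point fixed in the world has none). Each returns a list of dicts, best first, with "score" (0 to 1); they miss things now and then, are a little off and sometimes report something else, mostly with a low value. They report only what shows in the picture. A call takes as long as a camera call.
- models.boxes_of(thing, camera): "at" ([x, y, z] in m, in world coordinates, good to about 4 mm: the middle of the surface that is visible of it).
- models.regions_of(thing, camera): "pixels" (400x640 bool, what is visible of it).
- models.mark_of(thing, camera): "at" ([x, y, z] in m, in world coordinates, good to about 4 mm: a listed point, or the origin of a listed thing).
Readings, each from a call of its own:
- telemetry.current_t(): time.
- telemetry.current_joints(): joint angles.
- telemetry.current_dq(): joint speeds.
- telemetry.current_joint_efforts(): joint torques, N m.
- telemetry.current_ee_pos(): TCP position.
- telemetry.current_tool_rot(): TCP orientation.
- telemetry.current_wrist_force(): force on the tool from outside, world axes, zero at the start.
- telemetry.current_torque(): the same for the moment, N m.
- telemetry.current_opening(): finger opening in m.
- telemetry.current_finger_force(): force on a finger pad.
Only numpy, scipy, OpenCV 4.12 (cv2) and the standard library are available. Lean on these libraries where they do the work, as an engineer would, in place of code of your own. Each camera call takes 0.05 s, during which the arm holds its last target. There are 200 camera calls.

## Working session

There is one attempt and no reset: what is moved stays moved. The work goes in short steps, each a Python script; the robot and the scene stay as the last script left them, time stands still between calls to the robot, and variables do not carry over. Pictures are saved under pics/ and viewed, at most 10 in all, crops included, and the job is handed in when it is done.

```bash
mkdir -p pics; python3 - <<'E'
from plant import r, vision, models, telemetry
import cv2,numpy as np
ims=[]
for c in ["scene","side"]:
    im=vision.snapshot(c); ims.append(im)
    k=vision.get_calibration(c); print(c,k)
    for t in ["dock","pedal_pad","carrier","carrier_handle","pocket_a","vial_a","septa_jar","tape_roll","mouse","column_nut_carton","spanner_11","union_tee"]:
        d=models.mark_of(t,c)
        print(t,[(np.round(x["at"],3).tolist(),round(x["score"],2)) for x in d[:3]])
for c,im in zip("ab",ims): cv2.imwrite(f"pics/{c}.png",im[:,:,::-1])
print(telemetry.current_t())
E
```

```text
scene {'fx': 424.08662045473744, 'fy': 424.08662045473744, 'cx': 318.71813091657873, 'cy': 197.92142168029514, 'position': array([-0.14600036, -0.06416054,  0.8836874 ]), 'orientation': array([-0.27306057,  0.73647781, -0.57738988,  0.22284367])}
dock [([0.579, 0.133, -0.001], 0.91), ([0.568, 0.103, 0.024], 0.65)]
pedal_pad [([0.479, 0.229, 0.061], 0.64)]
carrier [([0.571, 0.135, 0.01], 0.83)]
carrier_handle []
pocket_a [([0.527, 0.118, 0.024], 0.8), ([0.569, 0.1, 0.024], 0.68)]
vial_a [([0.526, 0.114, 0.023], 0.5), ([0.57, 0.103, 0.022], 0.45), ([0.597, 0.175, 0.025], 0.4)]
septa_jar [([0.41, 0.137, 0.001], 0.94), ([0.63, -0.202, 0.002], 0.22)]
tape_roll [([0.529, 0.119, 0.023], 0.74), ([0.588, 0.27, -0.005], 0.54)]
mouse [([0.494, -0.227, 0.004], 0.82), ([0.63, -0.2, 0.003], 0.45)]
column_nut_carton [([0.628, -0.2, 0.0], 0.89)]
spanner_11 [([0.61, 0.435, 0.001], 0.57)]
union_tee [([0.582, 0.368, -0.002], 0.59)]
side {'fx': 497.1377811299485, 'fy': 497.1377811299485, 'cx': 325.8841960714776, 'cy': 208.204755638941, 'position': array([0.52013531, 0.96673416, 0.8895671 ]), 'orientation': array([ 0.00148165, -0.01356303,  0.91587215, -0.40123815])}
dock [([0.575, 0.136, -0.0], 0.81)]
pedal_pad [([0.48, 0.23, 0.06], 0.66)]
carrier [([0.568, 0.131, 0.012], 0.88), ([0.571, 0.106, 0.023], 0.48), ([0.574, 0.366, 0.0], 0.32)]
carrier_handle [([0.576, 0.124, 0.116], 0.82), ([0.631, -0.201, 0.005], 0.74), ([0.59, 0.269, -0.003], 0.39)]
pocket_a [([0.527, 0.116, 0.026], 0.95), ([0.572, 0.104, 0.027], 0.85), ([0.591, 0.174, 0.023], 0.6)]
vial_a [([0.59, 0.18, 0.023], 0.49), ([0.53, 0.11, 0.02], 0.45), ([0.572, 0.102, 0.023], 0.37)]
septa_jar [([0.41, 0.138, -0.003], 0.7)]
tape_roll [([0.575, 0.127, 0.115], 0.68), ([0.592, 0.269, -0.002], 0.57)]
mouse [([0.491, -0.234, -0.003], 0.97)]
column_nut_carton [([0.63, -0.199, 0.004], 0.93)]
spanner_11 [([0.611, 0.43, -0.006], 0.92)]
union_tee [([0.575, 0.368, 0.0], 0.45)]
1.3
```

View pics/a.png

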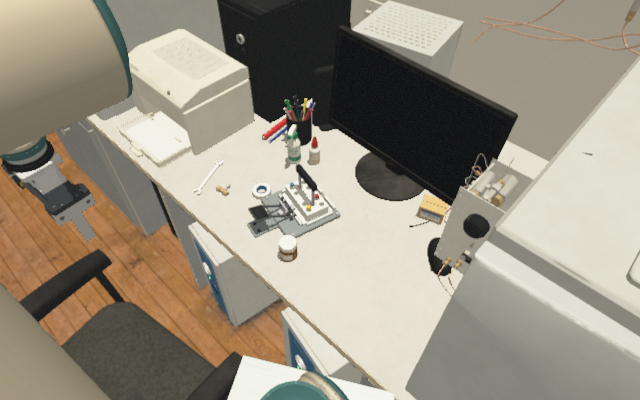

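View pics/b.png

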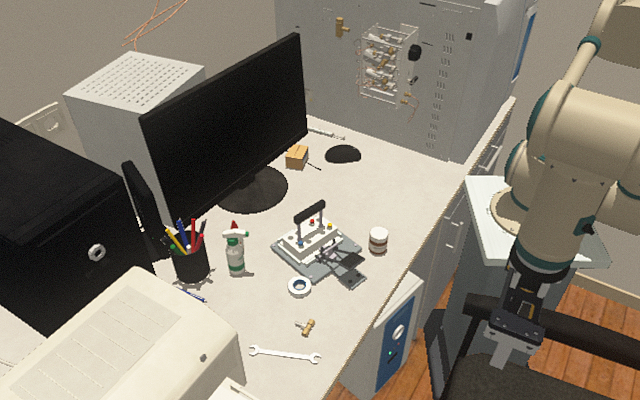

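```bash
cat > h.py <<'E'
from plant import r, gripper_to, inverse_kinematics, vision, models, telemetry
import numpy as np, cv2
from scipy.spatial.transform import Rotation as R
def ray(c,u,v):
    k=vision.get_calibration(c); w,x,y,z=k["orientation"]
    d=R.from_quat([x,y,z,w]).apply([(u-k["cx"])/k["fx"],(v-k["cy"])/k["fy"],1])
    return k["position"],d/np.linalg.norm(d)
def tri(*obs):
    A=np.zeros((3,3));b=np.zeros(3)
    for o in obs:
        p,d=ray(*o);M=np.eye(3)-np.outer(d,d);A+=M;b+=M@p
    return np.linalg.solve(A,b)
def fit(body,world):
    B,W=np.array(body),np.array(world)
    b,w=B-B.mean(0),W-W.mean(0)
    yaw=np.arctan2((b[:,0]*w[:,1]-b[:,1]*w[:,0]).sum(),(b*w).sum())
    c,s=np.cos(yaw),np.sin(yaw);M=np.array([[c,-s],[s,c]])
    t=W.mean(0)-M@B.mean(0)
    return t,yaw,W-(B@M.T+t)
def down(closing):   # tool pointing down, closing axis at this world angle; nearest half turn by caller
    c,s=np.cos(closing),np.sin(closing)
    y=np.array([c,s,0]);z=np.array([0,0,-1]);x=np.cross(y,z)
    q=R.from_matrix(np.c_[x,y,z]).as_quat(); return q[[3,0,1,2]]
E
python3 - <<'E'
from h import *
t,yaw,e=fit([(-.019,.045),(-.019,-.045),(.019,-.022),(-.138,0),(0,0),(0,0)],
 [(.593,.176),(.5275,.117),(.571,.104),(.4795,.2295),(.577,.1345),(.5695,.133)])
print("dock",t,yaw,np.degrees(yaw));print(np.round(e,4).tolist())
for n,a,b in [("monTL",(337,28),(142,115)),("monBL",(331,112),(160,215)),("monTR",(513,122),(300,35)),("bottle",(293,162),(235,274)),("bottletop",(293,127),(235,228))]:
    print(n,tri(("scene",*a),("side",*b)).round(3))
def D(x,y): 
    c,s=np.cos(yaw),np.sin(yaw); return t+[c*x-s*y,s*x+c*y]
p=[*D(-.14,0),.2]
for a in (yaw+np.pi/2,yaw-np.pi/2,yaw,yaw+np.pi):
    print(a,inverse_kinematics(p,down(a)),inverse_kinematics([*D(0,0),.106],down(a)),inverse_kinematics([*D(0,0),.26],down(a)))
E
```

```text
dock [0.57368271 0.1326626 ] -0.8058216607476033 -46.170180201060504
[[0.0, -0.0015], [-0.0006, 0.0018], [0.0, 0.0003], [0.0014, -0.0027], [0.0033, 0.0018], [-0.0042, 0.0003]]
monTL [0.899 0.129 0.351]
monBL [0.917 0.135 0.075]
monTR [ 0.617 -0.296  0.34 ]
bottle [ 0.746  0.219 -0.016]
bottletop [0.731 0.211 0.131]
0.7649746660472933 [ 3.24625033e-01  2.29297427e-01  1.64810990e+00 -4.44089210e-16
  1.26418532e+00 -4.40349633e-01] [ 1.09115674e-01  3.89448066e-01  1.66129785e+00 -4.44089210e-16
  1.09084673e+00 -6.55858992e-01] [ 1.09115674e-01  2.82428826e-01  1.42261170e+00 -4.44089210e-16
  1.43655213e+00 -6.55858992e-01]
-2.3766179875424998 [ 3.24625033e-01  2.29297427e-01  1.64810990e+00 -4.44089210e-16
  1.26418532e+00  2.70124302e+00] [ 1.09115674e-01  3.89448066e-01  1.66129785e+00 -4.44089210e-16
  1.09084673e+00  2.48573366e+00] [ 1.09115674e-01  2.82428826e-01  1.42261170e+00 -4.44089210e-16
  1.43655213e+00  2.48573366e+00]
-0.8058216607476033 [ 3.24625033e-01  2.29297427e-01  1.64810990e+00 -4.44089210e-16
  1.26418532e+00  1.13044669e+00] [ 1.09115674e-01  3.89448066e-01  1.66129785e+00 -4.44089210e-16
  1.09084673e+00  9.14937335e-01] [ 1.09115674e-01  2.82428826e-01  1.42261170e+00 -4.44089210e-16
  1.43655213e+00  9.14937335e-01]
2.33577099284219 [ 3.24625033e-01  2.29297427e-01  1.64810990e+00 -4.44089210e-16
  1.26418532e+00 -2.01114596e+00] [ 1.09115674e-01  3.89448066e-01  1.66129785e+00 -4.44089210e-16
  1.09084673e+00 -2.22665532e+00] [ 1.09115674e-01  2.82428826e-01  1.42261170e+00 -4.44089210e-16
  1.43655213e+00 -2.22665532e+00]
```

```bash
python3 - <<'E'
from h import *
t=np.array([.5737,.1327]);yaw=-.806
c,s=np.cos(yaw),np.sin(yaw);M=np.array([[c,-s],[s,c]])
q=down(yaw+np.pi/2)
gripper_to(0.0,10)
r.move_to([*(t+M@[-.139,0]),.19],q)
r.hold(.2)
print(telemetry.current_t(),telemetry.current_ee_pos())
k=vision.get_calibration("wrist");print(k["position"])
im=vision.snapshot("wrist");cv2.imwrite("pics/w1.png",im[:,:,::-1])
for th in ["pedal_pad","dock","carrier","carrier_handle","pocket_a","vial_a"]:
    print(th,[(np.round(x["at"],4).tolist(),round(x["score"],2)) for x in models.mark_of(th,"wrist")[:3]])
im=vision.snapshot("scene")
for th in ["pedal_pad","dock","carrier","carrier_handle"]:
    print(th,[(np.round(x["at"],4).tolist(),round(x["score"],2)) for x in models.mark_of(th,"scene")[:3]])
E
```

```text
4.3 [0.4771164  0.23399923 0.19013718]
[0.42418695 0.2887733  0.34317551]
pedal_pad [([0.4815, 0.2288, 0.0595], 0.58), ([0.4087, 0.1352, -0.0028], 0.55)]
dock []
carrier []
carrier_handle [([0.5794, 0.1349, 0.1126], 0.68)]
pocket_a [([0.5774, 0.3713, 0.002], 0.28)]
vial_a [([0.4068, 0.1375, -0.002], 0.43)]
pedal_pad [([0.4755, 0.2312, 0.0592], 0.88), ([0.6318, -0.2009, 0.002], 0.5)]
dock [([0.5777, 0.1339, -0.0007], 0.91)]
carrier [([0.5708, 0.1321, 0.0123], 0.57)]
carrier_handle [([0.5719, 0.135, 0.1115], 0.72)]
```

View pics/w1.png

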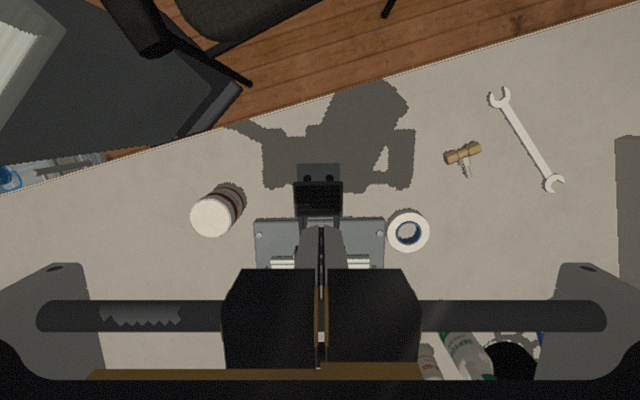

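```bash
python3 - <<'E'
from h import *
t=np.array([.5737,.1327]);yaw=-.806
c,s=np.cos(yaw),np.sin(yaw);M=np.array([[c,-s],[s,c]])
k=vision.get_calibration("wrist");w,x,y,z=k["orientation"]
def px(p):
    v=R.from_quat([x,y,z,w]).inv().apply(np.array(p)-k["position"]);return (k["fx"]*v[0]/v[2]+k["cx"],k["fy"]*v[1]/v[2]+k["cy"])
W=lambda a,b,h:[*(t+M@[a,b]),h]
im=cv2.imread("pics/w1.png")
big=cv2.resize(im[140:280,220:420],None,fx=4,fy=4,interpolation=cv2.INTER_CUBIC)
def mark(p,col):
    u,v=px(p);print(np.round((u,v),1));cv2.circle(big,(int((u-220)*4),int((v-140)*4)),4,col,-1)
mark(W(-.138,0,.061),(0,0,255))
for a in(-1,1):
    for b in (-22,22): mark(W(-.138+a*.0167,b/1000,.061-a*.0034),(0,255,0))
for th,h in [(-.079,.012)]: # plate front edge guess
    for b in (-.08,.08): mark(W(th,b,h),(255,0,0))
cv2.imwrite("pics/w1c.png",big)
for c in ["pedal_pad"]:
    for d in models.regions_of(c,"wrist")[:2]:
        v,u=np.nonzero(d["pixels"]);print(d["score"],u.min(),u.max(),v.min(),v.max())
E
```

```text
[320.9 200.2]
[298.1 184.4]
[343.6 184.4]
[299.3 215.1]
[342.5 215.1]
[254.5 236.7]
[387.3 236.7]
0.9 292 342 181 234
```

View pics/w1c.png

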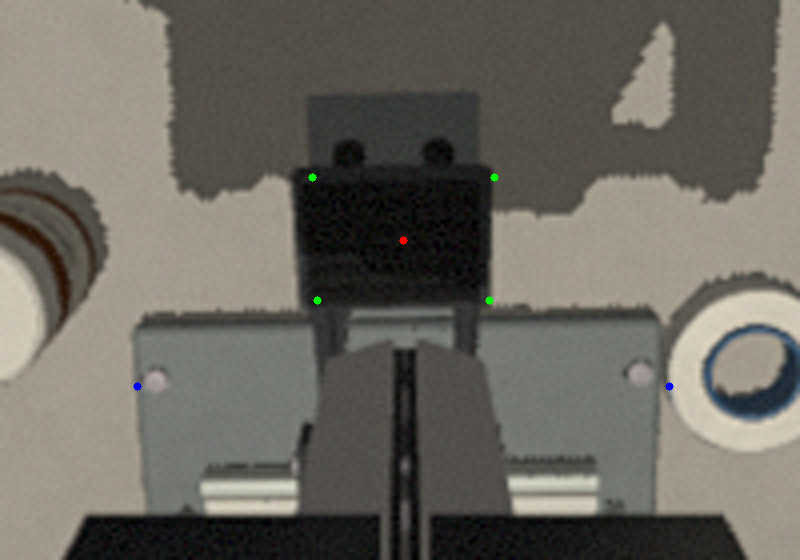

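```bash
python3 - <<'E'
from h import *
t=np.array([.5723,.1313]);yaw=-.806
c,s=np.cos(yaw),np.sin(yaw);M=np.array([[c,-s],[s,c]])
W=lambda a,b,h:[*(t+M@[a,b]),h+.025]
r.move_l(W(-.138,0,.072),vel=.15)
r.hold(.1);f0=np.array(telemetry.current_wrist_force())
g=r.move_l(W(-.1505,0,.012),vel=.04,guard=25)
p=telemetry.current_ee_pos();print(g,p[2]-.025,M.T@(p[:2]-t),telemetry.current_wrist_force()-f0)
r.hold(.3)
p=telemetry.current_ee_pos();print(p[2]-.025,telemetry.current_wrist_force()-f0,telemetry.current_t())
cv2.imwrite("pics/press.png",vision.snapshot("side")[180:330,230:430,::-1].repeat(4,0).repeat(4,1))
print([(np.round(x["at"],4).tolist(),round(x["score"],2)) for x in models.mark_of("pedal_pad","side")[:3]])
E
```

```text
True 0.023048170157059983 [-0.14961485  0.00019671] [-2.66068481 -0.08251924 12.75082215]
0.023131895117966386 [-1.36892047 -0.34581098 12.729796  ] 7.3
[([0.4725, 0.2374, 0.0222], 0.64), ([0.5712, 0.1058, 0.026], 0.48)]
```

View pics/press.png

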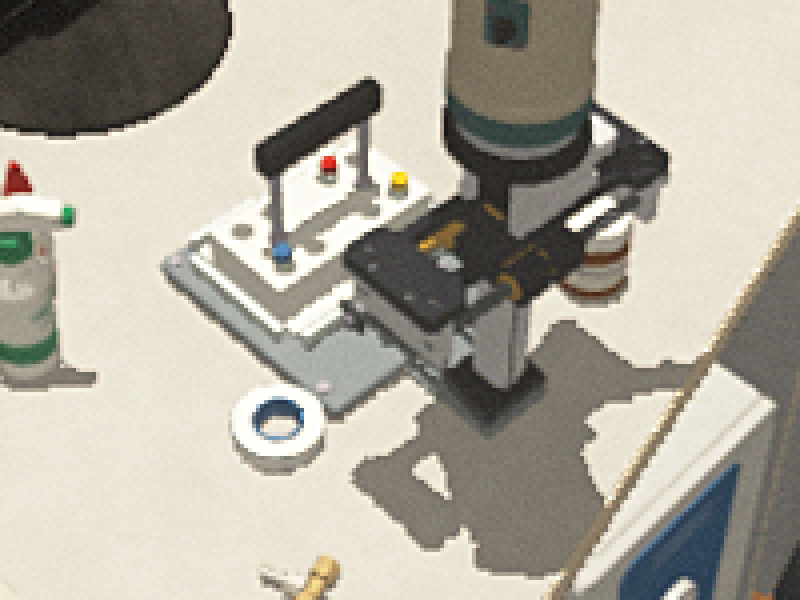

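```bash
python3 - <<'E'
from h import *
t=np.array([.5723,.1313]);yaw=-.806
c,s=np.cos(yaw),np.sin(yaw);M=np.array([[c,-s],[s,c]])
W=lambda a,b,h:[*(t+M@[a,b]),h+.025]
p=np.array(telemetry.current_ee_pos())
g=r.move_l(p-[0,0,.005],vel=.02,guard=15)
r.hold(.2);p=telemetry.current_ee_pos();print(g,p[2]-.025,telemetry.current_wrist_force())
r.move_l(W(-.138,0,.075),vel=.08)
r.move_l(W(-.15,0,.165),vel=.2)
print(telemetry.current_wrist_force())
q=down(yaw+np.pi/2)
H=.112-.006
r.move_l(W(-.15,0,.255),vel=.25)
im=vision.snapshot("wrist");cv2.imwrite("pics/w2.png",im[:,:,::-1])
for cam in ["wrist","side","scene"]:
    if cam!="wrist": im=vision.snapshot(cam)
    for th in ["keeper","pedal_pad","carrier_handle","carrier"]:
        print(cam,th,[(np.round(x["at"],4).tolist(),round(x["score"],2)) for x in (models.boxes_of if th=="keeper" else models.mark_of)(th,cam)[:2]])
    if cam=="side": cv2.imwrite("pics/side2.png",cv2.resize(im[190:300,260:400,::-1],None,fx=5,fy=5,interpolation=cv2.INTER_CUBIC))
print(telemetry.current_t())
E
```

```text
True 0.0231113118313373 [-1.77544137 -0.9177957  12.03015525]
[-0.54239356  0.57168998 -0.1656043 ]
wrist keeper [([0.5158, 0.1985, 0.0305], 0.7)]
wrist pedal_pad [([0.4792, 0.2278, 0.0617], 0.81)]
wrist carrier_handle []
wrist carrier []
side keeper []
side pedal_pad [([0.4807, 0.2322, 0.0596], 0.88)]
side carrier_handle []
side carrier [([0.5733, 0.1331, 0.0119], 0.91)]
scene keeper [([0.5153, 0.1885, 0.0297], 0.63)]
scene pedal_pad [([0.4758, 0.2319, 0.0611], 0.59), ([0.5711, 0.1012, 0.0234], 0.51)]
scene carrier_handle [([0.5741, 0.1373, 0.1102], 0.9), ([0.4971, -0.2289, 0.0046], 0.23)]
scene carrier [([0.5714, 0.1322, 0.0129], 0.96), ([0.587, 0.2686, -0.0049], 0.47)]
10.4917
```

View pics/side2.png

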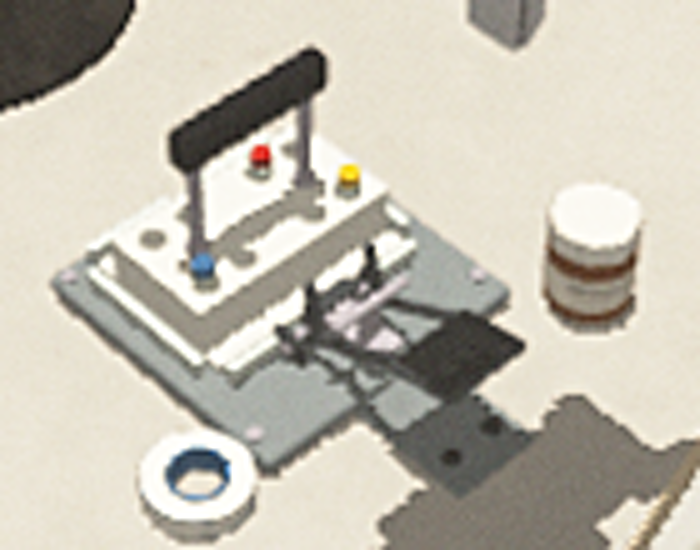

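View pics/w2.png

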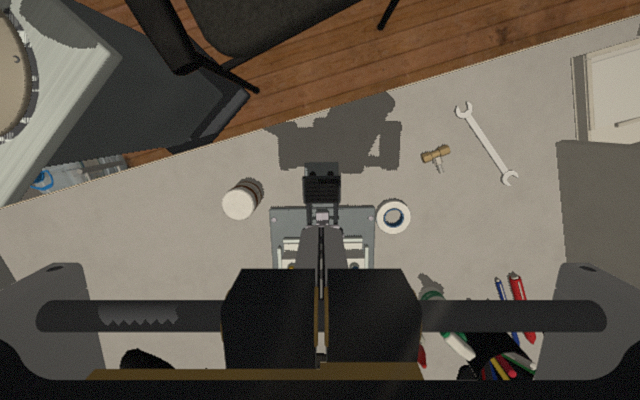

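```bash
python3 - <<'E'
from h import *
yaw=-.806
r.move_to([.573,.133,.235],down(yaw))
gripper_to(.06,10)
r.hold(.2)
im=vision.snapshot("wrist")
k=vision.get_calibration("wrist");w,x,y,z=k["orientation"]
print("mark",[(np.round(d["at"],4).tolist(),round(d["score"],2)) for d in models.mark_of("carrier_handle","wrist")[:2]])
print("mark",[(np.round(d["at"],4).tolist(),round(d["score"],2)) for d in models.mark_of("carrier","wrist")[:2]])
def px(p):
    v=R.from_quat([x,y,z,w]).inv().apply(np.array(p)-k["position"]);return (k["fx"]*v[0]/v[2]+k["cx"],k["fy"]*v[1]/v[2]+k["cy"])
out=im[:,:,::-1].copy()
c,s=np.cos(yaw),np.sin(yaw);M=np.array([[c,-s],[s,c]])
for a in(-7,7):
    for b in(-45,45):
        u,v=px([*(np.array([.573,.133])+M@[a/1e3,b/1e3]),.123]);cv2.circle(out,(int(u),int(v)),2,(0,0,255),-1);print(u,v)
cv2.imwrite("pics/w3.png",out)
print(telemetry.current_t())
E
```

```text
mark [([0.5783, 0.1322, 0.1106], 0.84)]
mark [([0.5727, 0.1324, 0.0125], 0.62)]
315.1358315830846 246.8820761166967
314.6354648251915 154.03197540942594
329.5086144118963 246.8825767581275
330.27085239651143 154.0318293405183
13.0833
```

View pics/w3.png

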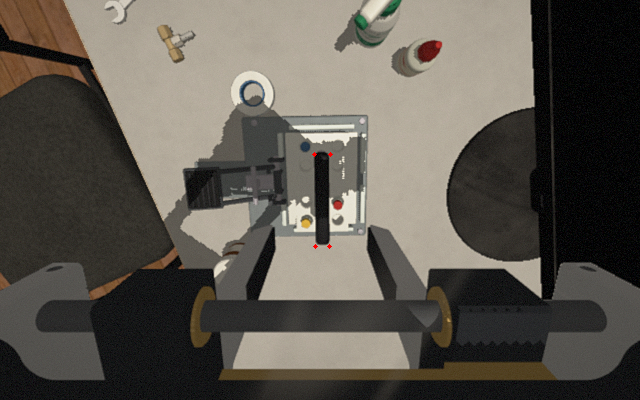

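```bash
python3 - <<'E'
from h import *
p=np.array([.574,.134,.106])
g=r.move_l(p,vel=.1,guard=10);print("down",g,telemetry.current_ee_pos())
if not g:
    gripper_to(.0,35);r.hold(.2)
    print("open",telemetry.current_opening(),telemetry.current_finger_force(),telemetry.current_wrist_force())
    p=np.array(telemetry.current_ee_pos())
    g=r.move_l(p+[0,0,.015],vel=.03,guard=10)
    print("lift",g,telemetry.current_ee_pos(),telemetry.current_wrist_force(),telemetry.current_torque())
    if not g:
        r.move_l(p+[0,0,.14],vel=.07);r.hold(.5)
        print(telemetry.current_ee_pos()-p,telemetry.current_wrist_force(),telemetry.current_opening())
    else: r.move_l(p,vel=.05)
print(telemetry.current_t())
a=vision.snapshot("side");b=vision.snapshot("scene")
f=lambda i:cv2.resize(i[:,:,::-1],None,fx=4,fy=4,interpolation=cv2.INTER_CUBIC)
cv2.imwrite("pics/l.png",np.hstack([f(a[150:290,270:370]),f(b[110:250,240:340])]))
for th in ["carrier","carrier_handle","vial_a"]: print(th,[(np.round(d["at"],3).tolist(),round(d["score"],2)) for d in models.mark_of(th,"side")[:3]])
E
```

```text
down False [0.57451818 0.1340499  0.10666668]
open 0.01395936673428364 34.96983289718628 [ 1.78441382 -0.64954068 -0.26206168]
lift False [0.57396627 0.13389847 0.12095512] [ 0.51117311 -0.9533066  -2.69253057] [-0.04136648  0.11199441 -0.08854766]
[-4.05709508e-06 -3.16840113e-06  1.40008742e-01] [-0.05896493  0.55213552 -2.67006692] 0.013628008080468886
18.5833
carrier [([0.568, 0.134, 0.154], 0.8)]
carrier_handle [([0.575, 0.13, 0.257], 0.58)]
vial_a [([0.569, 0.1, 0.164], 0.57), ([0.591, 0.183, 0.162], 0.41), ([0.532, 0.109, 0.163], 0.37)]
```

View pics/l.png

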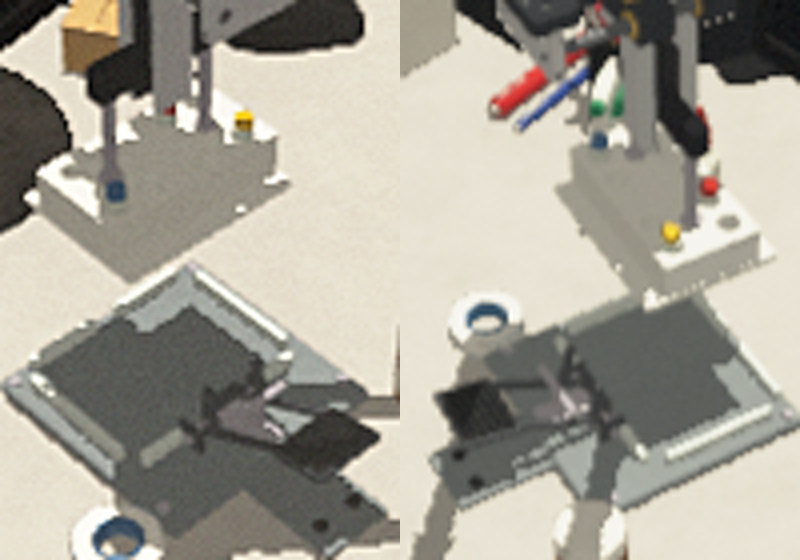

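The carrier hangs level about 14 cm up, with all three vials (blue, red and yellow caps) in place and the dock and bystanders untouched, so I'm handing it in.

```bash
python3 - <<'E'
from h import *
r.hold(.3);print(telemetry.current_dq().round(4) if hasattr(telemetry.current_dq(),'round') else telemetry.current_dq());print(r.sign_off())
E
```

```text
[-0.0006  0.0005  0.0012 -0.0006 -0.0014  0.0009]
the job is handed in; nothing more can be done
None
```

I pressed the pedal to its stop and let it up, then lifted the carrier 14 cm straight up; it was level with all three vials in it and held steady when I handed the job in, at about 19 s of the 43 s allowed.

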